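# Vent the degassing chamber and hold its lid up

### The arm

A 7-joint arm with a two-finger parallel gripper is mounted at the origin on the work surface. World frame = base frame: x ahead of the robot, y to its left, z up, the work surface at z = 0. Lengths are in m, angles in rad, forces in N, time in s.
With the tool pointing down it reaches from about 0.425 to 0.875 m from the base axis. Payload 4.7 kg.
Tool frame: the origin (TCP) lies between the finger pads; the fingertips stand 11 mm ahead of it and the grasp point (between the pads) lies 8 mm behind it; z points along the fingers, y is the line along which they close (so a half turn about z gives the same grasp; the last joint's range is limited). The gripper opens to 87 mm and grips with 3 to 60 N. Pads are 19 mm wide; open, the fingers measure 117 mm over their backs; the gripper's body (75 mm by 190 mm) begins 51 mm behind the grasp point.
Start: joints at [1.211, 0.321, -0.07, 1.45, 0.023, 1.371, -0.057], TCP at [0.237, -0.605, 0.234] pointing down, gripper open.
Joint ranges: [-2.86, 2.86], [-0.3, 2.09], [-1.38, 1.24], [0.06, 2.45], [-1.56, 4.7], [0.09, 2.05], [-2.69, 2.69]. Speed limits (rad/s): [2.57, 2.57, 3.14, 3.14, 3.14, 3.14, 3.14].

### API

Orientations are given as a rotation vector (axis times angle).
In Python, from bench import ctrl gives the robot as it stands. The module is installed in compiled form; this text tells all that it offers.
- The arm moves only by the shell command python3 -m inch 'ROWS' [FORCE]. ROWS is JSON, a list of rows, each an object with "slide": the shift along the tool's x, y, z scaled (see below), a list of three; "angular": the turn, a rotation vector about the tool's x, y, z scaled (see below), a list of three; "claw": the opening, from -1 (shut) to 1 (fully open). In form: [{"slide": [tx, ty, tz], "angular": [rx, ry, rz], "claw": claw}, ...]. A call has 1 to 10 rows; each row is the pose to reach, as a shift and turn from the pose commanded when the call began, along the tool's axes at that moment; what a row does not reach only later rows make up. The controller multiplies each number of a shift by 0.25 m and each number of a turn by 30 degrees. A row lasts 1/10 s, in which the tool goes at most 50 mm and 8.59 degrees, less where a joint would pass 70% of its speed; a pose out of reach is approached as far as the arm can. A call with a number of a shift or a turn outside -1 to 1 is refused whole. A call with a gripper value outside its range is refused whole. The fingers move at their own pace and stop on an object; FORCE is the grip in N (left out, the last holds). Time passes only in rows, so rows that repeat a pose let the fingers close. It gives the time, the measured TCP pose, the force, the opening and the grip force at its end, in the units of the state.
- ctrl.get_state(): the state, without advancing time (a new reading comes with each control period).
- ctrl.get_image(name): name is "scene" or "top" or "wrist"; returns a dict with "color" (480x640x3 uint8, red, green, blue), "depth" (480x640 float32, m along the optical axis (not along the pixel's ray), 0 where there is no reading), "camera_matrix" (3x3 intrinsics, pixels), "extrinsics" (4x4, takes a point from camera to world coordinates); the wrist camera has in their place "tool_from_camera" (4x4, takes a point from camera to tool coordinates, whose origin is the TCP and whose axes are the flange's). Camera axes: x right, y up, looking along -z (the intrinsics and any distortion apply to the point x, -y, -z); pixel columns grow to the right and rows downward; lengths in m; the calibration is good to about 2 mm. A picture is of the moment at which its call begins: read the wrist's pose just before it.
- ctrl.close_job(): hands the job in; it is judged then, once.
Trained networks look in the newest picture that a camera, given by its name, has taken for a name from the list of things; names that differ only in an ending like _2 or _b are one class to them, and where a whole thing is asked for, a point or a joint stands for the part that bears it (a point fixed in the world has none). Each returns a list of dicts, best first, with "confidence" (0 to 1); they miss things now and then, are a little off and sometimes report something else, mostly with a low value. They report only what shows in the picture. A call takes as long as a camera call. They do not tell look-alikes from the thing itself.
- ctrl.find_in(query, camera): "bbox" ([centre column, centre row, width, height] in pixels, round what is visible of it).
- ctrl.outline_of(query, camera): "mask" (480x640 bool, what is visible of it) and "bbox" ([centre column, centre row, width, height] in pixels, round what is visible of it).
The state is a dict: "time": time; "joint_positions": joint angles; "qd": joint speeds; "joint_torque": joint torques, N m; "position": TCP position; "tool_rot": TCP orientation; "ft_force": force on the tool from outside, world axes, zero at the start; "torque": the same for the moment, N m; "grip_width": opening from 0.0 (shut) to 1.0 (fully open); "grip_force": force on a finger pad.
Only numpy, scipy, OpenCV 4.12 (cv2) and the standard library are available. Lean on these libraries where they do the work, as an engineer would, in place of code of your own. Each camera call takes 0.05 s, during which the arm holds its last target. There are 200 camera calls.

### The job

The steel vacuum chamber on the bench is still under vacuum. Let the air in by turning the lever of the vent valve (the one that ends in the thick bronze silencer) fully open, and leave the pump valve with the bare hose tail shut; only then take the clear lid by its bow handle and lift it off without tipping it, disturbing nothing else on the bench. Finish while holding the lid in the gripper, still and level, directly above the chamber with its underside at least 8 cm clear of the rim, so that I can reach in for the mould: do not put it down or let go.

Things in the scene. Friction and masses are not known exactly. Their poses are not given: they have to be found in the camera images.
- pot: The vacuum chamber, fastened to the bench: an upright round steel pot, 156 mm outside diameter (168 mm at the rim), its rim (black gasket, the lid's seat) 135 mm above the bench. Origin: centre of its underside, on the bench; z up. From its wall a short pipe runs out along the pot's own -x, 85 mm above the bench, to the manifold bar with the two valves.
- manifold (a point): Centre of the aluminium manifold bar, 126 mm from the pot's axis on the pot's -x side, 85 mm above the bench: 28 x 28 mm, 160 mm long along the pot's y; top 99 mm above the bench. It carries the two ball valves 45 mm either side of its middle (which is on which side varies), and at its -y end, 108 mm out, a 52 mm gauge with its dial up, top 124 mm above the bench.
- vent_valve_stem (a point): On the vertical turning axis of the vent lever, 116.5 mm above the bench, 175 mm from the pot's axis along the pot's -x; axes as the pot's, the valve's pipe along x. The vent valve is a brass ball valve (27 mm thick, body top 99 mm above the bench) that ends in a stubby bronze silencer, 22 mm in diameter, pointing to the pot's -x, its end 56 mm from this axis.
- vent_lever (a joint): Angle of the vent valve's lever, rad. 0 = shut: crosswise to the pipe, pointing along the pot's +y. Grows counter-clockwise from above; 1.57 = fully open, at its stop: along the pipe, pointing to the pot's -x, away from the pot. Starts within 0.12 of shut, turns with friction of about 0.22 N m, stays where it is left. The gauge needle swings as it opens.
- vent_lever_grip (a point): The middle of the vent lever's black sleeve, 40 mm out from the turning axis, 116.5 mm above the bench. The sleeve is 12 mm wide and 10 mm high, and reaches from 18 to 60 mm out. The lever points from the stem point to this one (its own +y).
- pump_valve_stem (a point): The same point on the pump valve: an identical valve on the other outlet, 90 mm away, but ending in a bare, thin barbed hose tail (about 10 mm in diameter, end 61 mm from the stem axis).
- pump_lever (a joint): Angle of the pump valve's lever, rad: 0 = shut (as it stands, pointing along the pot's +y) to 1.57 = open. To be left shut.
- lid: The loose lid, a clear acrylic disc 180 mm in diameter and 20 mm thick, about 0.65 kg (0.5 to 0.8), its centre of mass on its axis. Origin: centre of its underside, resting on the pot's gasket at 135 mm; z up. An aluminium bow handle stands over its middle along the lid's own x.
- lid_handle (a point): Middle of the lid's handle bar: 12 mm wide, 12 mm high, 96 mm long along the lid's x, its centre 60 mm above the lid's underside (195 mm above the bench as it stands), 34 mm free beneath it; two 12 mm posts, 42 mm either side of the middle.
- mixing_cup: A white plastic mixing cup, 68 mm wide at the mouth, 75 mm high, standing by the pot. Origin: centre of its underside. Leave alone.
- tape_roll: A roll of tape lying flat, 100 mm in diameter, 48 mm high. Origin: centre of its underside. Leave alone.
- spatula: A steel spatula with a handle, 200 mm long, lying on the bench in front of the valves. Leave alone.
- jar: A glass screw-lid jar, 76 mm in diameter, 130 mm high, with a straw to 185 mm. Origin: centre of its underside. Leave alone.
- carton: A reddish flat carton, 105 x 150 x 45 mm. Origin: centre of its underside. Leave alone.
- phone: A black phone lying flat, 72 x 148 x 9 mm. Leave alone.
- cast_bowl: An amber cast-resin bowl, 110 mm wide, 45 mm high. Origin: centre of its underside. Leave alone.
- brush: A paint brush, 190 mm long, lying on the bench. Leave alone.
Mind the look-alikes: they are no part of the job. Of the things that look like the lid, the smaller one is meant.

How it is judged:
On the way, in this order (a step that is already met when the one before it is completed fails the run):
1. the vent valve is fully open (lever within 0.12 rad of its stop) with the lid still on its seat (value of joint vent_lever above 1.45 rad and z of lid in the frame of pot below 0.14 m), for 0.2 s.
2. the lid is lifted at least 8 cm clear of the rim in the gripper (z of lid in the frame of pot above 0.215 m and contact force between the fingers and lid above 1 N), for 0.2 s.
At the end, for the whole second after the job is handed in: Lid held by the fingers only, underside 80 mm or more above the rim, centre within 50 mm of the pot axis, level within 0.10 rad, still (20 mm/s, 0.15 rad/s); vent lever within 0.12 rad of its open stop, pump lever under 0.25 rad, no bystander moved 30 mm (all of step 2 and horizontal distance between lid and pot below 0.05 m and angle between lid's own z axis and vertical below 0.1 rad and linear speed of lid below 0.02 m/s and angular speed of lid below 0.15 rad/s and contact force between lid and pot below 0.1 N and value of joint vent_lever above 1.45 rad and value of joint pump_lever below 0.25 rad and distance of each of mixing_cup, tape_roll, spatula, jar, carton, phone, cast_bowl, brush from where it was at the start of the episode below 0.03 m); the arm keeps its last pose, push and grip.
It fails at once if the lid is shifted by more than 12 mm before the vent valve is open (lever under 1.40 rad) (value of joint vent_lever below 1.4 rad and distance of lid from where it was at the start of the episode above 0.012 m).
It fails at once if the pump valve is opened (lever past 0.25 rad) (value of joint pump_lever above 0.25 rad).
It fails at once if the lid is tipped by more than 0.25 rad (14 degrees) (angle between lid's own z axis and vertical above 0.25 rad).
It fails at once if a bystander is moved by more than 30 mm (distance of any of mixing_cup, tape_roll, spatula, jar, carton, phone, cast_bowl, brush from where it was at the start of the episode above 0.03 m).
It also fails if it takes over 51 s, if anything falls off the work surface, if the arm or the gripper's body presses on something with over 40 N, if the wrist force passes 120 N, or if a joint passes its speed limit or range.

## Working session

There is one attempt and no reset: what is moved stays moved. The work goes in short steps, Python scripts to look and compute and a shell command to move; the robot and the scene stay as the last step left them, time stands still between calls to the robot, and variables do not carry over. Pictures are saved under pics/ and viewed, at most 10 in all, crops included, and the job is handed in when it is done.

```bash
mkdir -p pics
cat > h.py <<'E'
import numpy as np,cv2
from bench import ctrl
from scipy.spatial.transform import Rotation as R
def cloud(im):
    K=im["camera_matrix"];d=im["depth"];v,u=np.mgrid[:480,:640]
    p=np.stack([(u-K[0,2])/K[0,0]*d,-(v-K[1,2])/K[1,1]*d,-d],-1)
    T=im["extrinsics"];return p@T[:3,:3].T+T[:3,3]
E
python3 - <<'E'
from h import *
s=ctrl.get_state();print(s)
for n in("scene","top"):
    im=ctrl.get_image(n);cv2.imwrite(f"pics/{n}.png",im["color"][...,::-1]);np.save(n,cloud(im));P=cloud(im)
    for q in("lid","pot","vent_lever","pump_lever","lid_handle","vent_valve_stem"):
        for r in ctrl.outline_of(q,n)[:4]:
            m=r["mask"]&(im["depth"]>0)
            print(n,q,round(r["confidence"],2),np.round(r["bbox"]),np.round(np.median(P[m],0),3) if m.any() else None)
E
```

```text
{'time': 0.0, 'joint_positions': array([ 1.21113801,  0.32185858, -0.0701096 ,  1.45167535,  0.02259095,
        1.37078195, -0.05693325]), 'qd': array([ 0.000929  ,  0.00067617, -0.00115678, -0.00205603,  0.00194044,
        0.00019218, -0.00158909]), 'joint_torque': array([ 2.25634285e-04, -4.91286242e+01, -4.03945176e-01, -3.12527883e+01,
       -6.40417007e-02,  4.37301700e-02,  1.43210900e-04]), 'position': array([ 0.23710448, -0.60464292,  0.23243839]), 'tool_rot': array([-3.08503563e+00, -5.83366046e-01,  6.88345222e-04]), 'ft_force': array([ 0.24399756, -0.43933907,  0.01504   ]), 'torque': array([-0.02543723,  0.00653626, -0.02779444]), 'grip_force': 0.0, 'grip_width': 0.9963542464928642}
scene lid 0.94 [245. 217.  85.  73.] [ 0.335 -0.123  0.025]
scene lid 0.9 [352. 252.  80.  74.] [0.607 0.062 0.155]
scene pot 0.88 [332. 280.  89.  80.] [ 0.652 -0.024  0.095]
scene vent_lever 0.44 [280. 280.   8.  28.] [ 0.587 -0.112  0.119]
scene pump_lever 0.44 [278. 285.  34.  35.] [ 0.612 -0.117  0.095]
scene pump_lever 0.17 [352. 250.  78.  67.] [0.606 0.063 0.155]
scene lid_handle 0.
[... 152 characters left out ...]
3.  34.] [ 0.612 -0.118  0.096]
top lid 0.89 [299. 213.  71.  77.] [0.591 0.069 0.155]
top lid 0.6 [367. 318.  82.  82.] [ 0.318 -0.114  0.026]
top lid 0.5 [485. 208.  67.  59.] [ 0.613 -0.464  0.045]
top pot 0.6 [314. 213.  97.  80.] [ 0.578 -0.054  0.098]
top pot 0.35 [368. 216.  33.  22.] [ 0.605 -0.113  0.097]
top pot 0.31 [478. 296.  57.  38.] [ 0.374 -0.431  0.009]
top vent_lever 0.57 [364. 217.   3.  24.] [ 0.585 -0.109  0.12 ]
top pump_lever 0.49 [360. 248.   1.  19.] [ 0.497 -0.093  0.12 ]
top lid_handle 0.98 [298. 213.  69.  64.] [0.592 0.069 0.155]
top lid_handle 0.74 [366. 317.  84.  82.] [ 0.318 -0.114  0.026]
top vent_valve_stem 0.88 [369. 216.  32.  24.] [ 0.605 -0.113  0.097]
```

Run:
```python
from h import *
a=cv2.imread("pics/scene.png");b=cv2.imread("pics/top.png")
cv2.imwrite("pics/s2.png",cv2.resize(a[160:400,150:470],(800,600),interpolation=3))
cv2.imwrite("pics/t2.png",cv2.resize(b[130:370,230:550],(800,600),interpolation=3))
```

```text
(no output)
```

View pics/t2.png

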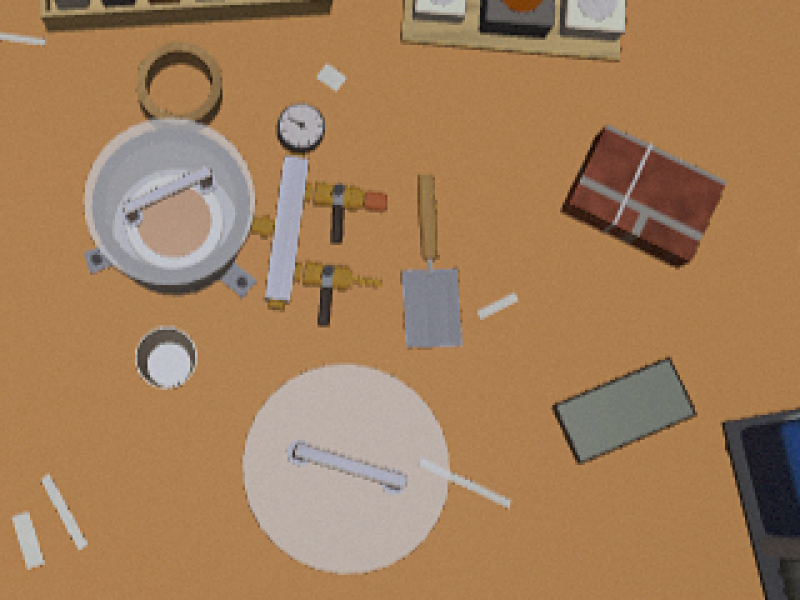

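View pics/s2.png

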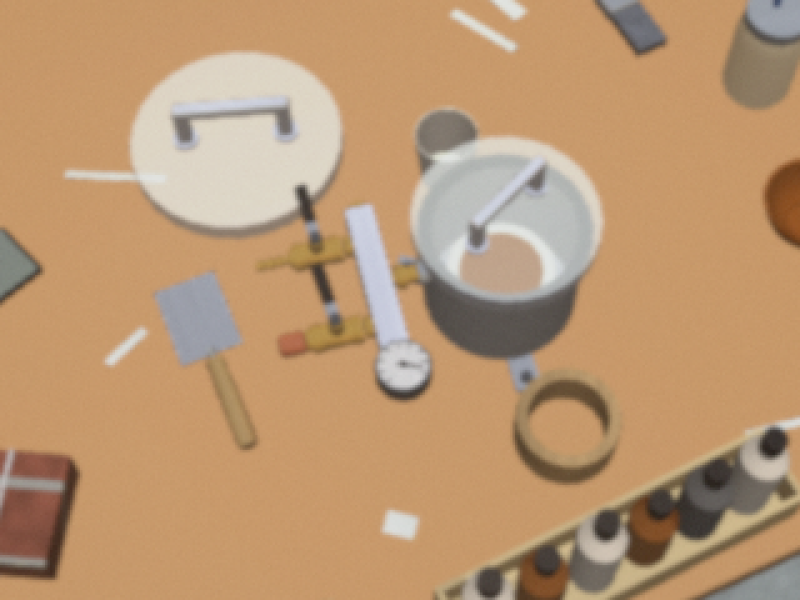

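Top crop: the vent valve (thick reddish silencer) is at (340,197) beside the gauge, and the pump valve (thin barbed tail) is at (328,277). For the lid there are two candidates: the smaller one on the pot at (170,205), which is the target, and a bigger one lying on the bench at (345,468), which is the decoy. The scene crop agrees: silencer at (290,343), tail at (270,263), lid handle at (510,190). Next I'll measure.

Run:
```python
from h import *
for n in("scene","top"):
    P=np.load(n+".npy");C=cv2.imread(f"pics/{n}.png").astype(int)
    x,y,z=P[...,0],P[...,1],P[...,2]
    def pca(m,name):
        q=P[m];
        if len(q)<5: print(name,len(q));return
        for _ in range(3):
            c=np.median(q[:,:2],0);d=np.linalg.norm(q[:,:2]-c,axis=1);q=q[d<.1]
        rr=cv2.minAreaRect(q[:,:2].astype(np.float32)*1000)
        w,v=np.linalg.eigh(np.cov(q[:,:2].T));v=v[:,-1]
        print(n,name,len(q),"mean",np.round(q.mean(0),4),"dir",np.round(np.degrees(np.arctan2(v[1],v[0]))%180,1),"rect",np.round(rr[0],1),np.round(rr[1],1))
    near=(abs(x-.59)<.15)&(abs(y-.07)<.12)
    pca(near&(z>.19)&(z<.21),"handle")
    pca((abs(z-.099)<.006)&(abs(x-.55)<.13)&(abs(y+.05)<.05)&(C.min(-1)>120),"bar")
    dark=C.max(-1)<85
    reg=(abs(x-.53)<.13)&(abs(y+.11)<.04)&dark&(z>.108)&(z<.13)
    pca(reg&(x>.535),"ventlever");pca(reg&(x<.53),"pumplever")
    pca((abs(z-.155)<.004)&near,"lidtop")
    pca((abs(z-.124)<.006)&(abs(x-.68)<.05)&(abs(y+.06)<.05),"gauge")
```

```text
scene handle 232 mean [0.5998 0.0643 0.1995] dir 113.8 rect [597.9  66.4] [13.7 96.2]
scene bar 676 mean [ 0.5761 -0.0573  0.0985] dir 170.7 rect [575.6 -41.8] [ 61.1 159. ]
scene ventlever 42 mean [ 0.5778 -0.111   0.1219] dir 175.1 rect [ 577. -111.] [ 6.4 38.6]
scene pumplever 34 mean [ 0.4906 -0.0945  0.121 ] dir 171.7 rect [488.9 -93.8] [ 7.1 34.6]
scene lidtop 3447 mean [0.6021 0.064  0.1548] dir 29.0 rect [598.2  66.4] [178.5 178.3]
scene gauge 389 mean [ 0.6857 -0.0763  0.1235] dir 143.0 rect [685.3 -75.4] [49.6 51.6]
top handle 201 mean [0.5953 0.0689 0.2001] dir 113.6 rect [596.4  69. ] [13.3 95.2]
top bar 554 mean [ 0.5764 -0.0555  0.099 ] dir 170.4 rect [577.2 -55.7] [ 26.9 159.7]
top ventlever 85 mean [ 0.5915 -0.1049  0.1205] dir 16.1 rect [ 611.1 -101.1] [111.5  30. ]
top pumplever 82 mean [ 0.4925 -0.0922  0.1209] dir 172.9 rect [498.5 -93.3] [11.2 63.5]
top lidtop 2958 mean [0.5939 0.0694 0.155 ] dir 12.8 rect [595.8  69.3] [178.  177.7]
top gauge 265 mean [ 0.682  -0.0732  0.1235] dir 49.3 rect [682.3 -72.8] [49.1 50.4]
```

```bash
python3 -m inch '[{"slide":[0.98,-0.68,0],"angular":[0,0,0.91],"claw":0},{"slide":[0.98,-0.68,0],"angular":[0,0,0.91],"claw":0},{"slide":[0.98,-0.68,0],"angular":[0,0,0.91],"claw":0},{"slide":[0.98,-0.68,0],"angular":[0,0,0.91],"claw":0},{"slide":[0.98,-0.68,0],"angular":[0,0,0.91],"claw":0},{"slide":[0.98,-0.68,0],"angular":[0,0,0.91],"claw":0},{"slide":[0.98,-0.68,0],"angular":[0,0,0.91],"claw":0},{"slide":[0.98,-0.68,0],"angular":[0,0,0.91],"claw":0},{"slide":[0.98,-0.68,0],"angular":[0,0,0.91],"claw":0},{"slide":[0.98,-0.68,0],"angular":[0,0,0.91],"claw":0}]' 10
cat > to.py <<'E'
import sys
from h import *
s=ctrl.get_state();t=np.array([float(a) for a in sys.argv[1:4]]);Rm=R.from_rotvec(s["tool_rot"])
x=Rm.as_matrix()[:,0];yaw=np.degrees(np.arctan2(x[1],x[0]))
print("slide",np.round(Rm.inv().apply(t-s["position"])/.25,3),"yaw",round(yaw,1),"turn z",round((yaw-float(sys.argv[4]))/30,3),"q",np.round(s["joint_positions"],2),"tilt z",np.round(Rm.as_matrix()[:,2],3))
E
python3 to.py .575 -.108 .232 -6
```

```text
time: 1.7
position: [0.4022, -0.359, 0.2334]
tool_rot: [3.137, -0.166, -0.001]
ft_force: [-0.8, -0.9, -1.7]
grip_width: 0.502
grip_force: 0.0
slide [ 0.582 -1.071  0.005] yaw -6.1 turn z -0.002 q [ 0.88  0.1  -0.21  1.72  0.02  1.33 -1.01] tilt z [-0. -0. -1.]
```

```bash
python3 -m inch '[{"slide":[0.58,-0.99,0],"angular":[0,0,0],"claw":0},{"slide":[0.58,-0.99,0],"angular":[0,0,0],"claw":0},{"slide":[0.58,-0.99,0],"angular":[0,0,0],"claw":0},{"slide":[0.58,-0.99,0],"angular":[0,0,0],"claw":0},{"slide":[0.58,-0.99,0],"angular":[0,0,0],"claw":0},{"slide":[0.58,-0.99,0],"angular":[0,0,0],"claw":0},{"slide":[0.58,-0.99,0],"angular":[0,0,0],"claw":0},{"slide":[0.58,-0.99,0],"angular":[0,0,0],"claw":0},{"slide":[0.58,-0.99,0],"angular":[0,0,0],"claw":0},{"slide":[0.58,-0.99,0],"angular":[0,0,0],"claw":0}]'
python3 to.py .575 -.108 .232 -6
python3 - <<'E'
from h import *
s=ctrl.get_state();im=ctrl.get_image("wrist")
T=np.eye(4);T[:3,:3]=R.from_rotvec(s["tool_rot"]).as_matrix();T[:3,3]=s["position"]
im["extrinsics"]=T@im["tool_from_camera"];P=cloud(im);C=im["color"]
cv2.imwrite("pics/w1.png",C[...,::-1])
m=(C.max(-1)<85)&(abs(P[...,2]-.1215)<.004)&(im["depth"]>0)&(abs(P[...,0]-.58)<.06)&(abs(P[...,1]+.11)<.04)
q=P[m][:,:2].astype(np.float32)*1000
print(len(q),cv2.minAreaRect(q),cv2.fitLine(q,cv2.DIST_HUBER,0,.01,.01).ravel())
E
```

```text
time: 2.7
position: [0.5722, -0.1286, 0.2334]
tool_rot: [3.136, -0.167, -0.001]
ft_force: [1.0, 0.1, 0.8]
grip_width: 0.499
grip_force: 0.0
slide [ 0.002 -0.083  0.006] yaw -6.1 turn z -0.003 q [ 0.55  0.21 -0.43  1.6   0.09  1.35 -1.57] tilt z [-0.    -0.001 -1.   ]
848 ((572.2620849609375, -107.96246337890625), (13.828502655029297, 91.33492279052734), 80.0700454711914) [ 9.9638599e-01 -8.4940985e-02  5.7495953e+02 -1.0856625e+02]
```

View pics/w1.png

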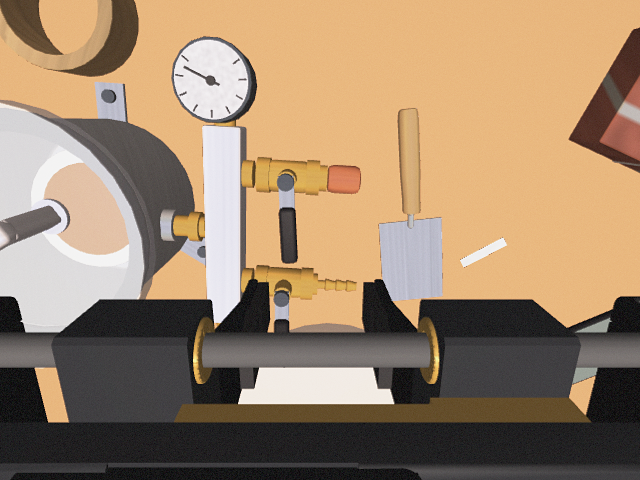

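Wrist view: the vent valve with its silencer is at (285,178), its lever at (289,235), and the pump valve is at (290,283). This matches the measured grip point of (0.573, -0.108). Now descending and gripping.

```bash
python3 -m inch '[{"slide":[0.0,-0.083,0],"angular":[0,0,0],"claw":0},{"slide":[0,-0.083,0.12],"angular":[0,0,0],"claw":0},{"slide":[0,-0.083,0.24],"angular":[0,0,0],"claw":0},{"slide":[0,-0.083,0.36],"angular":[0,0,0],"claw":0},{"slide":[0,-0.083,0.47],"angular":[0,0,0],"claw":0},{"slide":[0,-0.083,0.47],"angular":[0,0,0],"claw":0},{"slide":[0,-0.083,0.47],"angular":[0,0,0],"claw":-1},{"slide":[0,-0.083,0.47],"angular":[0,0,0],"claw":-1},{"slide":[0,-0.083,0.47],"angular":[0,0,0],"claw":-1},{"slide":[0,-0.083,0.47],"angular":[0,0,0],"claw":-1}]' 8
python3 - <<'E'
from h import *
s=ctrl.get_state();Rm=R.from_rotvec(s["tool_rot"]).as_matrix()
p0=np.array([.573,-.108]);st=np.array([.6125,-.112]);v=p0-st
for k in range(1,12):
    a=np.radians(8.2*k);c=np.array([[np.cos(a),-np.sin(a)],[np.sin(a),np.cos(a)]])@v+st-p0
    print(k,np.round(Rm.T@np.r_[c,0]/.25,3),round(-8.2*k/30,3))
E
```

```text
time: 3.75
position: [0.5759, -0.1057, 0.1174]
tool_rot: [3.137, -0.161, 0.004]
ft_force: [0.3, -0.5, 0.2]
grip_width: 0.222
grip_force: 0.0
1 [0.002 0.023 0.   ] -0.273
2 [0.007 0.045 0.   ] -0.547
3 [0.015 0.066 0.   ] -0.82
4 [0.025 0.086 0.   ] -1.093
5 [0.039 0.104 0.   ] -1.367
6 [0.055 0.12  0.   ] -1.64
7 [0.074 0.134 0.   ] -1.913
8 [0.093 0.144 0.   ] -2.187
9 [0.115 0.152 0.   ] -2.46
10 [0.137 0.157 0.   ] -2.733
11 [0.16  0.158 0.   ] -3.007
```

```bash
python3 -m inch '[{"slide":[0,0,0],"angular":[0,0,0],"claw":-1},{"slide":[0,0,0],"angular":[0,0,0],"claw":-1},{"slide":[0,0,0],"angular":[0,0,0],"claw":-1},{"slide":[0.001,0.014,0],"angular":[0,0,-0.167],"claw":-1},{"slide":[0.002,0.027,0],"angular":[0,0,-0.333],"claw":-1},{"slide":[0.005,0.041,0],"angular":[0,0,-0.5],"claw":-1},{"slide":[0.009,0.054,0],"angular":[0,0,-0.667],"claw":-1},{"slide":[0.015,0.066,0],"angular":[0,0,-0.833],"claw":-1},{"slide":[0.021,0.078,0],"angular":[0,0,-1],"claw":-1},{"slide":[0.021,0.078,0],"angular":[0,0,-1],"claw":-1}]' 8
python3 to.py .573 -.108 .117 84
```

```text
time: 4.75
position: [0.5781, -0.1245, 0.117]
tool_rot: [-3.07, -0.658, 0.001]
ft_force: [-3.8, 0.7, 7.2]
grip_width: 0.146
grip_force: 7.9
slide [ 0.008 -0.069 -0.   ] yaw 24.2 turn z -1.993 q [ 0.59  0.32 -0.5   1.73  0.17  1.14 -1.11] tilt z [-0.001  0.001 -1.   ]
```

```bash
python3 -m inch '[{"slide":[0.001,0.014,0],"angular":[0,0,-0.167],"claw":-1},{"slide":[0.002,0.027,0],"angular":[0,0,-0.333],"claw":-1},{"slide":[0.005,0.041,0],"angular":[0,0,-0.5],"claw":-1},{"slide":[0.009,0.054,0],"angular":[0,0,-0.667],"claw":-1},{"slide":[0.015,0.066,0],"angular":[0,0,-0.833],"claw":-1},{"slide":[0.021,0.078,0],"angular":[0,0,-1],"claw":-1},{"slide":[0.021,0.078,0],"angular":[0,0,-1],"claw":-1}]' 8
python3 to.py .6125 -.112 .117 84
```

```text
time: 5.45
position: [0.5903, -0.141, 0.1168]
tool_rot: [-2.796, -1.43, 0.003]
ft_force: [-5.8, -1.7, 7.5]
grip_width: 0.139
grip_force: 7.8
slide [ 0.146  0.004 -0.001] yaw 54.2 turn z -0.994 q [ 0.66  0.37 -0.57  1.68  0.21  1.15 -0.59] tilt z [-0.002  0.    -1.   ]
```

```bash
python3 -m inch '[{"slide":[0.001,0.014,0],"angular":[0,0,-0.167],"claw":-1},{"slide":[0.002,0.027,0],"angular":[0,0,-0.333],"claw":-1},{"slide":[0.005,0.041,0],"angular":[0,0,-0.5],"claw":-1},{"slide":[0.009,0.054,0],"angular":[0,0,-0.667],"claw":-1},{"slide":[0.015,0.066,0],"angular":[0,0,-0.833],"claw":-1},{"slide":[0.015,0.066,0],"angular":[0,0,-0.833],"claw":-1}]' 8
python3 to.py .6125 -.112 .117 84
```

```text
time: 6.05
position: [0.6059, -0.1482, 0.1167]
tool_rot: [-2.421, -2.001, 0.003]
ft_force: [-4.2, -2.1, 7.0]
grip_width: 0.138
grip_force: 7.9
slide [ 0.147 -0.001 -0.001] yaw 79.2 turn z -0.161 q [ 0.7   0.42 -0.63  1.64  0.27  1.17 -0.18] tilt z [-0.002 -0.    -1.   ]
```

```bash
python3 -m inch '[{"slide":[0.001,0.012,0],"angular":[0,0,-0.1],"claw":-1},{"slide":[0.002,0.022,0],"angular":[0,0,-0.15],"claw":-1},{"slide":[0.002,0.027,0],"angular":[0,0,-0.15],"claw":-1},{"slide":[0.002,0.027,0],"angular":[0,0,-0.15],"claw":-1}]' 8
python3 to.py .6125 -.112 .117 80.5
```

```text
time: 6.45
position: [0.6078, -0.1482, 0.1153]
tool_rot: [-2.336, -2.087, 0.015]
ft_force: [-14.2, -0.2, 10.0]
grip_width: 0.143
grip_force: 7.9
slide [ 0.146  0.002 -0.007] yaw 83.6 turn z 0.102 q [ 0.7   0.44 -0.64  1.63  0.28  1.19 -0.12] tilt z [-0.013  0.001 -1.   ]
```

The force rose to 14 N at the stop. I'll release, back straight up and check the lever.

```bash
python3 -m inch '[{"slide":[0,0,0],"angular":[0,0,0],"claw":0},{"slide":[0,0,0],"angular":[0,0,0],"claw":0},{"slide":[0,0,0],"angular":[0,0,0],"claw":0},{"slide":[0,0,-0.1],"angular":[0,0,0],"claw":0},{"slide":[0,0,-0.3],"angular":[0,0,0],"claw":0},{"slide":[0,0,-0.5],"angular":[0,0,0],"claw":0},{"slide":[0,0,-0.65],"angular":[0,0,0],"claw":0},{"slide":[0,0,-0.65],"angular":[0,0,0],"claw":0}]' 8
python3 to.py .597 .068 .29 113.7
python3 - <<'E'
from h import *
im=ctrl.get_image("top");P=cloud(im);C=im["color"].astype(int)
cv2.imwrite("pics/t3.png",cv2.resize(im["color"][130:370,230:550,::-1],(800,600),interpolation=3))
s=ctrl.get_state();im=ctrl.get_image("wrist")
T=np.eye(4);T[:3,:3]=R.from_rotvec(s["tool_rot"]).as_matrix();T[:3,3]=s["position"]
im["extrinsics"]=T@im["tool_from_camera"];P=cloud(im);C=im["color"]
cv2.imwrite("pics/w2.png",C[...,::-1])
E
```

```text
time: 7.25
position: [0.6168, -0.1474, 0.2855]
tool_rot: [2.334, 2.089, 0.012]
ft_force: [0.4, 0.5, -0.3]
grip_width: 0.5
grip_force: 0.0
slide [ 0.847 -0.174 -0.02 ] yaw 83.7 turn z -1.001 q [ 0.72  0.33 -0.68  1.41  0.21  1.47 -0.06] tilt z [ 0.012 -0.002 -1.   ]
```

View pics/w2.png

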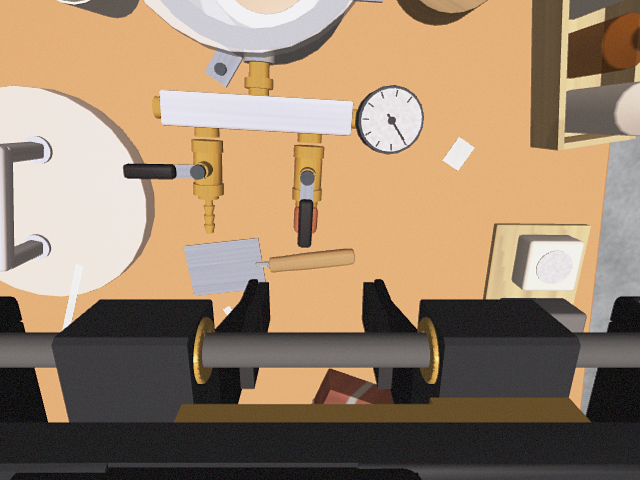

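View pics/t3.png

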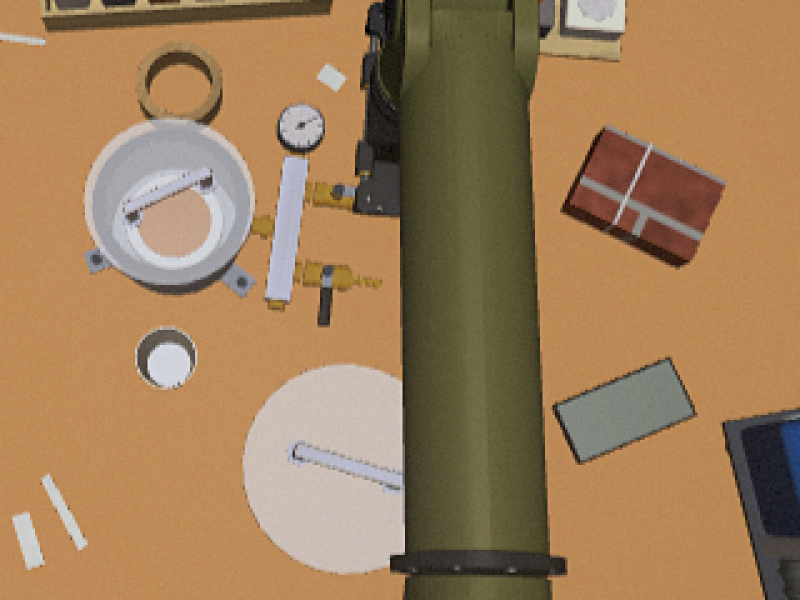

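Wrist view: the vent lever now lies along the pipe over the silencer, from (307,177) to (305,240), and the gauge needle has swung. The pump lever still stands crosswise at (150,171). The top view shows the lid and the bystanders undisturbed. Next is the lid handle.

```bash
python3 -m inch '[{"slide":[0.85,-0.17,-0.02],"angular":[0.02,0,-1],"claw":0},{"slide":[0.85,-0.17,-0.02],"angular":[0.02,0,-1],"claw":0},{"slide":[0.85,-0.17,-0.02],"angular":[0.02,0,-1],"claw":0},{"slide":[0.85,-0.17,-0.02],"angular":[0.02,0,-1],"claw":0},{"slide":[0.85,-0.17,-0.02],"angular":[0.02,0,-1],"claw":0},{"slide":[0.85,-0.17,-0.02],"angular":[0.02,0,-1],"claw":0},{"slide":[0.85,-0.17,-0.02],"angular":[0.02,0,-1],"claw":0},{"slide":[0.85,-0.17,-0.02],"angular":[0.02,0,-1],"claw":0},{"slide":[0.85,-0.17,-0.02],"angular":[0.02,0,-1],"claw":0}]' 8
python3 to.py .597 .0675 .19 113.7
```

```text
time: 8.25
position: [0.5951, 0.0651, 0.2829]
tool_rot: [-1.72, -2.619, 0.012]
ft_force: [0.4, 0.1, -0.6]
grip_width: 0.5
grip_force: 0.0
slide [0.005 0.015 0.371] yaw 113.4 turn z -0.01 q [ 0.53  0.3  -0.85  1.48  0.22  1.48  0.09] tilt z [-0.011 -0.002 -1.   ]
```

```bash
python3 -m inch '[{"slide":[0.005,0.015,0.0],"angular":[-0.02,-0.008,-0.01],"claw":0},{"slide":[0.005,0.015,0.1],"angular":[-0.02,-0.008,-0.01],"claw":0},{"slide":[0.005,0.015,0.2],"angular":[-0.02,-0.008,-0.01],"claw":0},{"slide":[0.005,0.015,0.3],"angular":[-0.02,-0.008,-0.01],"claw":0},{"slide":[0.005,0.015,0.383],"angular":[-0.02,-0.008,-0.01],"claw":0},{"slide":[0.005,0.015,0.383],"angular":[-0.02,-0.008,-0.01],"claw":0},{"slide":[0.005,0.015,0.383],"angular":[-0.02,-0.008,-0.01],"claw":0}]' 8
python3 to.py .597 .0675 .187 113.7
```

```text
time: 8.95
position: [0.597, 0.0697, 0.1882]
tool_rot: [1.713, 2.632, -0.0]
ft_force: [0.8, 0.2, 1.0]
grip_width: 0.498
grip_force: 0.0
slide [-0.008 -0.004  0.005] yaw 113.9 turn z 0.006 q [ 0.52  0.35 -0.84  1.62  0.27  1.29  0.06] tilt z [ 0.001 -0.001 -1.   ]
```

```bash
python3 -m inch '[{"slide":[0,0,0],"angular":[0,0,0],"claw":-1},{"slide":[0,0,0],"angular":[0,0,0],"claw":-1},{"slide":[0,0,0],"angular":[0,0,0],"claw":-1},{"slide":[0,0,0],"angular":[0,0,0],"claw":-1},{"slide":[0,0,0],"angular":[0,0,0],"claw":-1},{"slide":[0,0,0],"angular":[0,0,0],"claw":-1},{"slide":[0,0,0],"angular":[0,0,0],"claw":-1},{"slide":[0,0,0],"angular":[0,0,0],"claw":-1}]' 45
python3 to.py .597 .0675 .187 113.7
```

```text
time: 9.75
position: [0.5968, 0.07, 0.188]
tool_rot: [1.712, 2.632, -0.001]
ft_force: [-0.5, -1.0, 1.7]
grip_width: 0.132
grip_force: 45.0
slide [-0.009 -0.003  0.004] yaw 113.9 turn z 0.007 q [ 0.52  0.35 -0.84  1.62  0.27  1.29  0.06] tilt z [ 0.001 -0.001 -1.   ]
```

```bash
python3 -m inch '[{"slide":[0,0,-0.01],"angular":[0,0,0],"claw":-1},{"slide":[0,0,-0.02],"angular":[0,0,0],"claw":-1},{"slide":[0,0,-0.04],"angular":[0,0,0],"claw":-1},{"slide":[0,0,-0.04],"angular":[0,0,0],"claw":-1},{"slide":[0,0,-0.04],"angular":[0,0,0],"claw":-1}]' 45
python3 to.py .597 .0675 .3 113.7
```

```text
time: 10.25
position: [0.5966, 0.07, 0.1976]
tool_rot: [1.712, 2.632, -0.001]
ft_force: [-0.6, 0.1, -6.0]
grip_width: 0.129
grip_force: 45.0
slide [-0.01  -0.003 -0.409] yaw 113.9 turn z 0.007 q [ 0.52  0.34 -0.84  1.61  0.26  1.31  0.06] tilt z [ 0.001 -0.001 -1.   ]
```

The lid came free, and the wrist reads its 6 N weight. Continuing the lift.

```bash
python3 -m inch '[{"slide":[0,0,-0.04],"angular":[0,0,0],"claw":-1},{"slide":[0,0,-0.09],"angular":[0,0,0],"claw":-1},{"slide":[0,0,-0.15],"angular":[0,0,0],"claw":-1},{"slide":[0,0,-0.21],"angular":[0,0,0],"claw":-1},{"slide":[0,0,-0.27],"angular":[0,0,0],"claw":-1},{"slide":[0,0,-0.33],"angular":[0,0,0],"claw":-1},{"slide":[0,0,-0.38],"angular":[0,0,0],"claw":-1},{"slide":[0,0,-0.41],"angular":[0,0,0],"claw":-1},{"slide":[0,0,-0.42],"angular":[0,0,0],"claw":-1},{"slide":[0,0,-0.42],"angular":[0,0,0],"claw":-1}]' 45
python3 -m inch '[{"slide":[0,0,0],"angular":[0,0,0],"claw":-1},{"slide":[0,0,0],"angular":[0,0,0],"claw":-1},{"slide":[0,0,0],"angular":[0,0,0],"claw":-1},{"slide":[0,0,0],"angular":[0,0,0],"claw":-1},{"slide":[0,0,0],"angular":[0,0,0],"claw":-1},{"slide":[0,0,0],"angular":[0,0,0],"claw":-1}]'
python3 to.py .597 .068 .3 113.7
python3 - <<'E'
from h import *
im=ctrl.get_image("scene");P=cloud(im);C=im["color"]
cv2.imwrite("pics/s3.png",cv2.resize(C[110:410,150:550,::-1],(800,600)))
for r in ctrl.outline_of("lid","scene"):
    q=P[r["mask"]&(im["depth"]>0)];q=q[q[:,2]>.2]
    if len(q)<100: continue
    q=q[abs(q[:,2]-np.median(q[:,2]))<.015]
    A=np.c_[q[:,:2]-q[:,:2].mean(0),np.ones(len(q))];f=np.linalg.lstsq(A,q[:,2],rcond=None)[0]
    print(r["confidence"],len(q),"top z",f[2],"slopes",f[:2],"centre",cv2.minEnclosingCircle(q[:,:2].astype(np.float32)))
E
```

```text
time: 11.25
position: [0.5966, 0.0702, 0.3028]
tool_rot: [1.712, 2.632, -0.001]
ft_force: [0.1, -0.5, -6.0]
grip_width: 0.129
grip_force: 45.0
time: 11.85
position: [0.5966, 0.0701, 0.3027]
tool_rot: [1.712, 2.632, -0.001]
ft_force: [-0.5, 0.3, -5.3]
grip_width: 0.13
grip_force: 45.0
slide [-0.008 -0.002  0.011] yaw 113.9 turn z 0.007 q [ 0.53  0.29 -0.86  1.45  0.22  1.5   0.1 ] tilt z [ 0.001 -0.001 -1.   ]
0.87 3229 top z 0.26887977366440574 slopes [-0.01635653  0.01166003] centre ((0.5977714657783508, 0.06573992222547531), 0.09047073125839233)
```

View pics/s3.png

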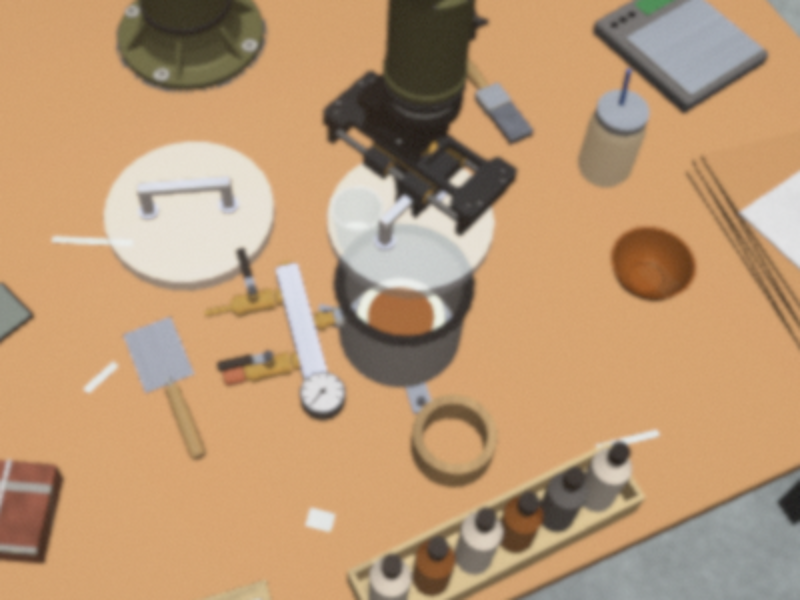

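The lid at (410,220) is level and centred, with its underside at about 0.249 m, 114 mm above the rim. The vent lever is along its pipe at (245,360), the pump lever is still crosswise at (247,265), and nothing else has moved. Handing in.

```bash
python3 -c "
from bench import ctrl
print(ctrl.close_job())"
```

```text
the job is handed in; nothing more can be done
None
```

The job is handed in: I opened the vent valve to its stop and left the pump valve shut. The gripper is holding the lid still and level above the chamber, its underside about 114 mm clear of the rim, and the last picture shows nothing else on the bench moved; no verdict came back.

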